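Lock a vial carousel onto its spindle with a push-on cap

TASK

Assemble the vial carousel: set the round two-tier tray, hub up, down over the plain shaft of its stand so that it sits on the spring-loaded plate. Then put the domed push-on cap on the end of the shaft and press it straight down until it bears squarely on the bush in the hub and the spring washer under the tray is squeezed flat, so that the cap's teeth bite and keep the spring squeezed after you let go. Stop pressing as soon as the spring is flat, since a hard push damages the bush and hub, and leave the vials, timer and marker where they are.

Things in the scene. Friction and masses are not known exactly. Their poses are not given: they have to be found in the camera images.
- stand: heavy stand (4 kg) standing on the worktop: round grey foot 116 mm across, 19 mm high, with a steel post 27 mm across, an aluminium collar on the post, and on top the plain shaft. Origin: centre of the foot's underside, on the shaft's axis; z up
- shaft_tip (a point): centre of the top end of the plain upright steel shaft, 130 mm above the worktop; shaft 10 mm thick, its last 3.5 mm tapered to 5 mm; z up
- collar_top (a point): centre of the top face of the stand's collar (40 mm across, black screw knob at its side), on the shaft's axis, 50 mm above the worktop. On it lies a wave-spring washer and on this a steel plate 35 mm across, top 7 mm above the collar: the tray's seat. It carries the tray; pressed with over 2.5 N it gives, 1.5 N a mm, is flat after 4 mm at 8.5 N, then solid
- tray: loose carousel tray, 0.13 kg, flat on the worktop: two grey discs 140 mm across, 4 mm thick (undersides at 0 and 24 mm, the upper with eight vial holes) on an aluminium hub 30 mm across, 50 mm tall, which stands 22 mm above the upper disc: grip it there. Through bore 12.4 mm, widened to 17 mm at the lower mouth. Origin: centre of the underside, on the hub's axis; z up
- hub_top (a point): centre of the hub's top rim, 50 mm above the tray's origin. In the hub's top sits a brass bearing bush (24 mm across, same bore), a tight press fit that stands 0 to 8 mm proud of the rim, different each time: the cap comes to bear on this bush, so where it stops must be felt. With the tray seated and the spring free the rim lies 23 mm below the shaft's tip
- cap: loose domed push-on cap (capped push nut) of steel, 45 g, standing mouth down on the worktop: 31 mm tall, body 27 mm across with straight sides from 4 to 24 mm height, rim 32 mm across and 3 mm high at its foot. Grip the body above the rim, or press on the crown. Guide hole 11.6 mm, its mouth widened to 18 mm. Origin: centre of the underside; z up through the crown
- cap_top (a point): middle of the cap's crown, 31 mm above its origin. Inside are eight sprung teeth that lean in and up. The shaft's end meets them 8 mm above the cap's underside, spreads them with up to 10 N, then slides on with a drag of about 5 N; once the underside meets the bush the spring's force adds to this, and when the spring is flat the force rises steeply. The teeth do not let the cap slip back
- vial_1: loose sample vial, 27 mm round, 56 mm tall, standing; bystander, origin at the centre of its underside
- vial_2: a second sample vial of the same form; bystander, origin at the centre of its underside
- timer: flat bench timer, 60 x 68 x 18 mm, lying on the worktop; bystander, origin at the centre of its underside
- marker_black: marker pen, 119 mm long, 12 mm thick, lying on the worktop; bystander, origin under its middle, x along the pen
Not all that is in view belongs to the job. What is shaped like the stand but purple is not meant.

How it is judged:
By the outcome, as a careful person would: the job done as asked, in the order asked, and still so for the second after the job is handed in, with the robot touching nothing.
It also fails if it takes over 58 s, if anything falls off the work surface, if the arm or the gripper's body presses on something with over 40 N, if the wrist force passes 120 N, or if a joint passes its speed limit or range.

ROBOT

A 6-joint arm with a two-finger parallel gripper is mounted at the origin on a cart in front of the work surface, level with it; the furniture and walls round the work are solid. World frame = base frame: x ahead of the robot, y to its left, z up, the work surface at z = 0. Lengths are in mm, angles in rad, forces in N, time in s.
With the tool pointing down it reaches from about 350 to 850 mm from the base axis. Payload 8.1 kg.
Tool frame: the origin (TCP) lies midway between the tips of the shut fingers; the grasp point (between the pads) lies 19 mm behind it; z points along the fingers, y is the line along which they close (so a half turn about z gives the same grasp; the last joint's range is limited). The gripper opens to 85 mm and grips with 20 to 120 N. Pads are 22 mm wide; open, the fingers measure 114 mm over their backs; the gripper's body (76 mm by 85 mm) begins 54 mm behind the grasp point. The pads swing forward as they close: fully open they stand 13 mm farther back than shut.
Start: joints at [-1.235, 0.13, 1.488, -0, 1.523, -0.085], TCP at [245.114, -547.653, 231.292] pointing down, gripper open.
Joint ranges: [-2.96, 2.96], [-0.89, 2.26], [0.02, 2.5], [-1.34, 4.48], [0, 2.73], [-2.66, 2.66]. Speed limits (rad/s): [2.39, 2.39, 2.79, 3.14, 3.14, 3.14].

INTERFACE

Orientations are given as a unit quaternion [w, x, y, z].
In Python, from cell import ctrl gives the robot as it stands. The module is installed in compiled form; this text tells all that it offers.
- The arm moves only by the tool jog_arm, never from a script. Its argument "plan" is a list that holds one entry, the list of rows, each a list of 5 numbers: the closure, from 0 (fully open) to 1 (shut), then the shift along the tool's x, y, z in m, then the turn about the tool's z in rad. In form: [[[grip, dx, dy, dz, yaw], ...]]. A call has exactly 5 rows; each row shifts and turns the commanded pose from where the row before left it, along the tool's axes as they then stand; what a row does not reach is not made up. A row lasts 1/10 s, in which the tool goes at most 50 mm and 8.59 degrees, less where a joint would pass 70% of its speed; a pose out of reach is approached as far as the arm can. A call with a gripper value outside its range is refused whole. The fingers move at their own pace and stop on an object; "squeeze" is the grip in N (left out, the last holds). Time passes only in rows, so rows that do not move let the fingers close, or fill a call up. It gives the time, the measured TCP pose, the force, the opening and the grip force at its end, in the units of the state.
- ctrl.state(): the state, without advancing time (a new reading comes with each control period).
- ctrl.camera(name): name is "side" or "top"; returns the picture (400x640x3 uint8, red, green, blue); there is no depth.
- ctrl.calibration(name): a dict with "fx", "fy", "cx", "cy" (pixels), "dist_coeffs" ([k1, k2, p1, p2, k3] as OpenCV has them; the pictures are not rectified), "R" (3x3) and "t" (3): a world point X has camera coordinates R X + t. Camera axes: x right, y down, z forward; pixel columns grow to the right and rows downward; lengths in mm; the calibration is good to about 2 mm. A picture is of the moment at which its call begins. calibration takes no time and is no camera call.
- ctrl.hand_in(): hands the job in; it is judged then, once.
Trained networks look in the newest picture that a camera, given by its name, has taken for a name from the list of things; names that differ only in an ending like _2 or _b are one class to them, and where a whole thing is asked for, a point or a joint stands for the part that bears it (a point fixed in the world has none). Each returns a list of dicts, best first, with "score" (0 to 1); they miss things now and then, are a little off and sometimes report something else, mostly with a low value. They report only what shows in the picture. A call takes as long as a camera call. They do not tell look-alikes from the thing itself.
- ctrl.find_in(camera, thing): "xyz" ([x, y, z] in mm, in world coordinates, good to about 4 mm: the middle of the surface that is visible of it).
- ctrl.spot_point(camera, thing): "xyz" ([x, y, z] in mm, in world coordinates, good to about 4 mm: a listed point, or the origin of a listed thing).
The state is a dict: "clock": time; "joints": joint angles; "joint_velocities": joint speeds; "tau": joint torques, N m; "ee_pos": TCP position; "eef_rot": TCP orientation; "contact_force": force on the tool from outside, world axes, zero at the start; "ft_torque": the same for the moment, N m; "grip_width": finger opening in mm; "grip_force": force on a finger pad.
Only numpy, scipy, OpenCV 4.12 (cv2) and the standard library are available. Lean on these libraries where they do the work, as an engineer would, in place of code of your own. Each camera call takes 0.05 s, during which the arm holds its last target. There are 200 camera calls.

## Working session

There is one attempt and no reset: what is moved stays moved. The work goes in short steps, Python scripts to look and compute and a tool call to move; the robot and the scene stay as the last step left them, time stands still between calls to the robot, and variables do not carry over. Pictures are saved under pics/ and viewed, at most 10 in all, crops included, and the job is handed in when it is done.

Besides the shell and the picture viewer there is one more tool, called as name([rows], argument=value, ...), one row to a line, values as JSON. jog_arm: Moves the arm, as the interface text tells. Its arguments: {"type":"object","properties":{"plan":{"type":"array","items":{"type":"array","items":{"type":"array","items":{"type":"number"}}}},"squeeze":{"type":"number"}},"required":["plan"]}

```bash
mkdir -p pics; cat > h.py <<'E'
import numpy as np, cv2
from cell import ctrl
def K(n):
    c=ctrl.calibration(n); return c,np.array([[c['fx'],0,c['cx']],[0,c['fy'],c['cy']],[0,0,1.]]),np.array(c['dist_coeffs'],float)
def proj(n,P):
    c,k,d=K(n); r=cv2.Rodrigues(np.array(c['R'],float))[0]
    return cv2.projectPoints(np.array(P,float).reshape(-1,1,3),r,np.array(c['t'],float),k,d)[0].reshape(-1,2)
def onz(n,uv,z):
    c,k,d=K(n); R=np.array(c['R']);t=np.array(c['t'])
    p=cv2.undistortPoints(np.array(uv,float).reshape(-1,1,2),k,d).reshape(-1,2)
    v=np.c_[p,np.ones(len(p))]@R; C=-R.T@t
    return C+v*((z-C[2])/v[:,2])[:,None]
def snap(n,f=None):
    im=cv2.cvtColor(ctrl.camera(n),cv2.COLOR_RGB2BGR)
    if f: cv2.imwrite('pics/'+f,im)
    return im
E
python3 - <<'E'
from h import *
a=snap('top','t0.png'); b=snap('side','s0.png')
for n in('top','side'):
    for th in('shaft_tip','hub_top','cap_top','stand','tray','cap'):
        print(n,th,[(np.round(d['xyz'],0).tolist(),round(d['score'],2)) for d in ctrl.spot_point(n,th)[:4]])
    c=ctrl.calibration(n);print((-np.array(c['R']).T@c['t']).round())
s=ctrl.state();print(s)
E
```

```text
top shaft_tip [([473.0, 208.0, 130.0], 0.58), ([452.0, 393.0, 130.0], 0.57)]
top hub_top [([442.0, 11.0, 50.0], 0.62)]
top cap_top [([451.0, -219.0, 31.0], 0.55), ([448.0, -225.0, -1.0], 0.24)]
top stand [([451.0, 390.0, -3.0], 0.82), ([472.0, 209.0, 0.0], 0.61)]
top tray [([440.0, 13.0, 0.0], 0.95), ([471.0, -434.0, -3.0], 0.36)]
top cap [([444.0, -222.0, -2.0], 0.38)]
[ 220.  -14. 1682.]
side shaft_tip [([452.0, 396.0, 130.0], 0.57), ([474.0, 216.0, 131.0], 0.56), ([443.0, 15.0, -1.0], 0.25)]
side hub_top [([440.0, 19.0, 50.0], 0.89), ([643.0, 292.0, 2.0], 0.61)]
side cap_top [([448.0, -220.0, 32.0], 0.52)]
side stand [([449.0, 393.0, 2.0], 0.93), ([474.0, 214.0, -1.0], 0.61)]
side tray []
side cap [([452.0, -223.0, 3.0], 0.56)]
[ -68.  559. 1347.]
{'clock': 0.7, 'joints': array([-1.23538122e+00,  1.30343078e-01,  1.48817634e+00,  5.29010415e-06,
        1.52298875e+00, -8.53940638e-02]), 'joint_velocities': array([ 3.66402332e-04,  1.00864190e-04,  1.43519644e-05,  3.20116306e-03,
       -1.17833849e-04, -6.16443078e-04]), 'tau': array([-1.58026965e-04, -5.69140363e+01, -5.00751829e+01, -4.04684179e-04,
        1.32221860e-03,  4.97858437e-06]), 'ee_pos': array([ 245.1329225 , -547.66682695,  231.3392578 ]), 'eef_rot': array([4.15828020e-05, 9.77946520e-01, 2.08855458e-01, 7.88835210e-06]), 'contact_force': array([-0.39141909, -0.82833286, -0.86381391]), 'ft_torque': array([ 0.01748631, -0.00773812, -0.01386134]), 'grip_force': 0.0, 'grip_width': 85.2180689282892}
```

View pics/t0.png

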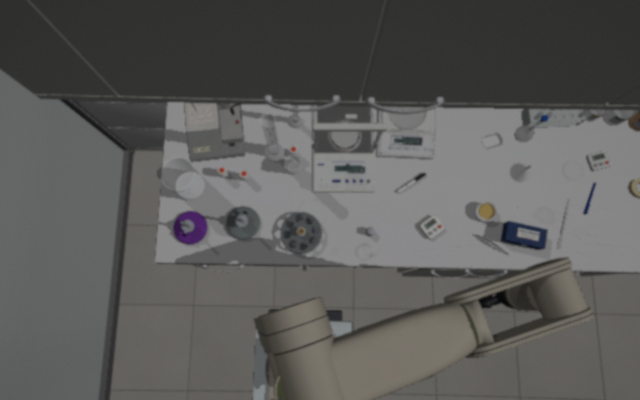

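View pics/s0.png

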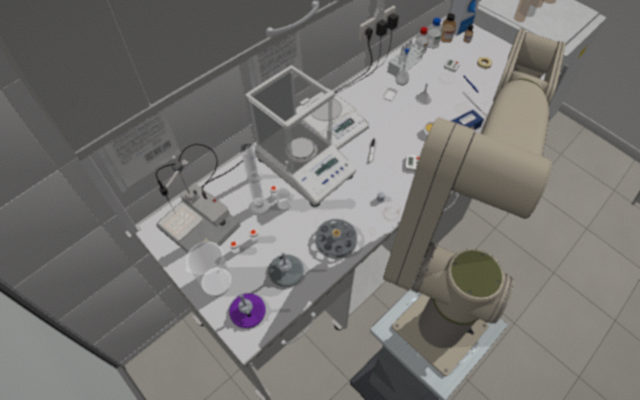

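Seen in top: purple look-alike (190,227), grey stand (242,222), tray (301,232), cap (370,232). In side: purple (247,310), grey (285,270), tray (336,238), cap (381,198). Stand-like candidates: purple (190,227), rejected by description; grey (242,222), chosen. Cap-like: small item (370,232) against the glass dish (365,250) and the other steel item (520,172). One close crop to check.

```bash
python3 - <<'E'
from h import *
for n in('top','side'):
    im=cv2.imread(f"pics/{n[0]}0.png")
    p=proj(n,[[473,211,130],[473,211,0],[441,14,50],[450,-221,31],[450,-221,0]]);print(n,p.round(1).tolist())
    if n=='top': a=cv2.resize(im[200:260,210:390],None,fx=4.4,fy=4.4,interpolation=3)
    else: b=cv2.resize(im[180:300,225:405],None,fx=2.6,fy=2.6,interpolation=3)
b=cv2.copyMakeBorder(b,0,0,0,a.shape[1]-b.shape[1],0)
cv2.imwrite('pics/c1.png',np.vstack([a,b]))
E
```

```text
top [[238.6, 216.1], [243.8, 222.2], [300.6, 230.5], [370.4, 229.9], [369.2, 231.1]]
side [[283.1, 251.9], [286.2, 270.2], [335.9, 232.5], [380.6, 193.8], [379.8, 198.7]]
```

View pics/c1.png

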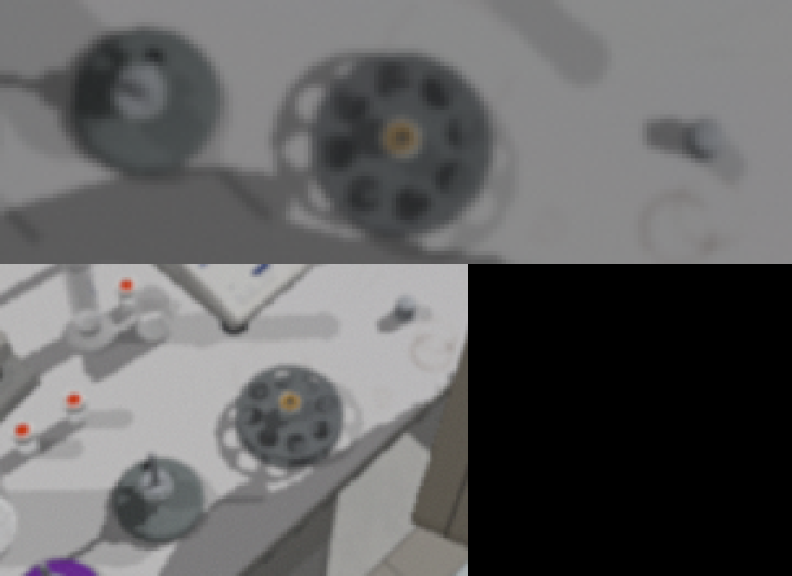

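The crop shows: grey stand foot (147,100), brass bush in the tray hub (401,137), and small steel cap with its shadow (708,137). Choice confirmed.

```bash
python3 - <<'E'
from h import *
def tri(a,b):
    P=[];q=[]
    for n,uv in(('top',a),('side',b)):
        c,k,d=K(n);P.append(np.c_[c['R'],c['t']].astype(float));q.append(cv2.undistortPoints(np.array(uv,float).reshape(1,1,2),k,d).reshape(2,1))
    X=cv2.triangulatePoints(P[0],P[1],q[0],q[1]).ravel();return (X[:3]/X[3]).round(1)
T=cv2.imread('pics/t0.png');S=cv2.imread('pics/s0.png')
def br(im,r):
    h=cv2.cvtColor(im,cv2.COLOR_BGR2HSV);m=np.zeros(h.shape[:2]);x,y=r
    s=h[y-12:y+12,x-12:x+12];w=np.where((s[...,0]>8)&(s[...,0]<30),np.clip(s[...,1].astype(float)-50,0,None),0)
    yy,xx=np.mgrid[y-12:y+12,x-12:x+12];return (w*xx).sum()/w.sum(),(w*yy).sum()/w.sum()
a,b=br(T,(301,231)),br(S,(336,233));print('brass',a,b,tri(a,b),[onz(n,[p],54).round(1) for n,p in(('top',a),('side',b))])
for nm,a,b,z in(('cap',(370.5,230.7),(380.4,196.2),29),('foot',(243.4,222.4),None,15),('disc',(300.9,232.5),None,28)):
    print(nm,onz('top',[a],z).round(1), onz('side',[b],z).round(1) if b else '')
print(ctrl.calibration('top')['fx'],ctrl.calibration('side')['fx'])
E
```

```text
brass (np.float64(300.38924339106654), np.float64(230.6763901549681)) (np.float64(335.98667935299716), np.float64(232.40770694576594)) [439.9  14.8  53. ] [array([[439.8,  14.8,  54. ]]), array([[439.5,  15.1,  54. ]])]
cap [[ 447.5 -221.7   29. ]] [[ 444.3 -213.8   29. ]]
foot [[470.1 210.4  15. ]] 
disc [[437.2  13.4  28. ]] 
492.80831377553153 448.9712503663763
```

jog_arm([
  [[0, 0, 0, 0, 0.1402], [0, 0, 0, 0, 0.1402], [0, 0, 0, 0, 0.1402], [0.4, 0.0, -0.05, 0, 0], [0.4, 0.02, -0.05, 0, 0]],
], squeeze=60)

```text
clock: 1.2
ee_pos: [262.2, -450.4, 229.5]
eef_rot: [-0.001, 1.0, -0.002, -0.001]
contact_force: [1.5, -0.1, 1.0]
grip_width: 59.2
grip_force: 0.0
```

jog_arm([
  [[0.4, 0.04, -0.03, 0, 0], [0.4, 0.04, -0.03, 0, 0], [0.4, 0.04, -0.03, 0, 0], [0.4, 0.04, -0.03, 0, 0], [0.4, 0.015, -0.046, 0, 0]],
])

```text
clock: 1.7
ee_pos: [441.0, -284.2, 231.1]
eef_rot: [0.0, 1.0, 0.0, 0.0]
contact_force: [-0.7, 0.5, 0.3]
grip_width: 51.1
grip_force: 0.0
```

jog_arm([
  [[0.4, 0, -0.048, 0.0, 0], [0.4, 0, -0.048, 0.02, 0], [0.4, 0, -0.048, 0.03, 0], [0.4, 0, -0.048, 0.03, 0], [0.4, 0, -0.048, 0.03, 0]],
])

```text
clock: 2.2
ee_pos: [438.5, -62.2, 132.0]
eef_rot: [0.0, 1.0, 0.0, 0.001]
contact_force: [0.7, -0.2, -0.3]
grip_width: 51.6
grip_force: 0.0
```

jog_arm([
  [[0.4, 0, -0.03, 0.0, 0], [0.4, 0, -0.027, 0.02, 0], [0.4, 0, 0, 0.03, 0], [0.4, 0, 0, 0, 0], [0.4, 0, 0, 0, 0]],
])

```text
clock: 2.7
ee_pos: [438.1, -6.9, 82.7]
eef_rot: [-0.0, 1.0, 0.0, -0.001]
contact_force: [-0.3, -0.1, 1.4]
grip_width: 51.4
grip_force: 0.0
```

```bash
python3 - <<'E'
from h import *
s=ctrl.state();print(s['ee_pos'],s['eef_rot'],s['grip_width'])
a=snap('top');b=snap('side')
print(proj('top',[s['ee_pos']]),proj('side',[s['ee_pos'],[440,15,50]]))
a=cv2.resize(a[190:270,250:350],None,fx=4,fy=4,interpolation=3);b=cv2.resize(b[180:280,286:386],None,fx=4,fy=4,interpolation=3)
b=b[:320];cv2.imwrite('pics/c2.png',np.hstack([a,b]))
E
```

```text
[438.07943237  -6.91072013  82.66607171] [-2.81047698e-05  9.99999700e-01  1.64307413e-04 -7.56826180e-04] 51.399877077796575
[[306.87854273 230.15317686]] [[341.25775131 224.25584956]
 [335.89458526 232.89435383]]
```

View pics/c2.png

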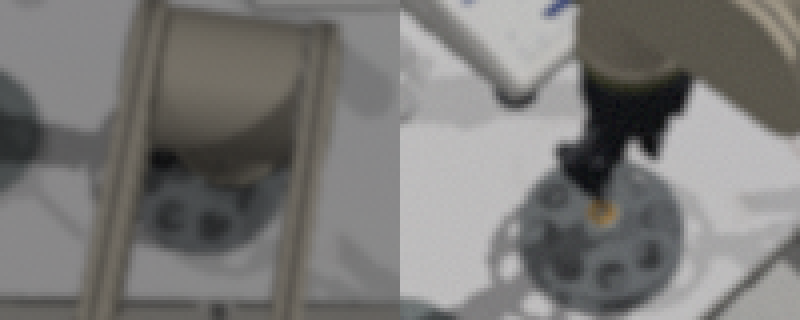

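The side crop shows the fingers short of the hub by about 22 mm in y, matching the measured pose, with the brass bush at (600,212) in the crop. I'll correct and descend.

jog_arm([
  [[0.4, 0.002, -0.022, 0, 0], [0.4, 0, 0, 0, 0], [0.4, 0, 0, 0.02, 0], [0.4, 0, 0, 0.02, 0], [0.4, 0, 0, 0.008, 0]],
])

```text
clock: 3.3
ee_pos: [440.2, 14.5, 33.9]
eef_rot: [0.0, 1.0, -0.0, -0.0]
contact_force: [-0.0, 0.2, -0.8]
grip_width: 51.3
grip_force: 0.0
```

jog_arm([
  [[0.4, 0, 0, 0.003, 0], [0.4, 0, 0, 0.002, 0], [0.4, 0, 0, 0, 0], [0.4, 0, 0, 0, 0], [0.4, 0, 0, 0, 0]],
])

```text
clock: 3.8
ee_pos: [441.1, 15.1, 30.2]
eef_rot: [0.0, 1.0, 0.0, 0.001]
contact_force: [-0.6, -0.1, 0.8]
grip_width: 51.2
grip_force: 0.0
```

jog_arm([
  [[1, 0, 0, 0, 0], [1, 0, 0, 0, 0], [1, 0, 0, 0, 0], [1, 0, 0, 0, 0], [1, 0, 0, 0, 0]],
], squeeze=60)

```text
clock: 4.3
ee_pos: [441.1, 15.2, 30.2]
eef_rot: [0.0, 1.0, 0.0, 0.0]
contact_force: [-0.6, 0.6, 4.5]
grip_width: 27.1
grip_force: 59.7
```

jog_arm([
  [[1, 0, 0, -0.01, 0], [1, 0, 0, -0.03, 0], [1, 0, 0, -0.04, 0], [1, 0, 0, -0.04, 0], [1, 0, 0, -0.03, 0]],
])

```text
clock: 4.8
ee_pos: [440.9, 15.2, 182.6]
eef_rot: [0.0, 1.0, 0.0, 0.001]
contact_force: [0.1, 0.3, -1.7]
grip_width: 27.4
grip_force: 59.3
```

```bash
python3 - <<'E'
from h import *
s=ctrl.state();print(s['ee_pos'],s['contact_force'],s['ft_torque'])
a=snap('top');b=snap('side')
x,y=s['ee_pos'][:2];q=[[x,y,201],[x,y,177+5],[x,y,156]]
print(proj('top',q),proj('side',q).round(1))
a=cv2.resize(a[180:270,220:350],None,fx=3,fy=3,interpolation=3);b=cv2.resize(b[130:280,240:370],None,fx=4,fy=4,interpolation=3)[:590]
a=cv2.copyMakeBorder(a,0,b.shape[0]-a.shape[0],0,0,0)
cv2.imwrite('pics/c3.png',np.hstack([a,b])[:,:800])
E
```

```text
[440.91099294  15.17375406 182.60030535] [ 0.09684889  0.32800846 -1.69770505] [-0.01480039 -0.01196633  0.03093256]
[[299.55664807 223.81944486]
 [299.65667159 224.73421714]
 [299.78961915 225.95016166]] [[336.7 208. ]
 [336.5 211.4]
 [336.4 215.9]]
```

View pics/c3.png

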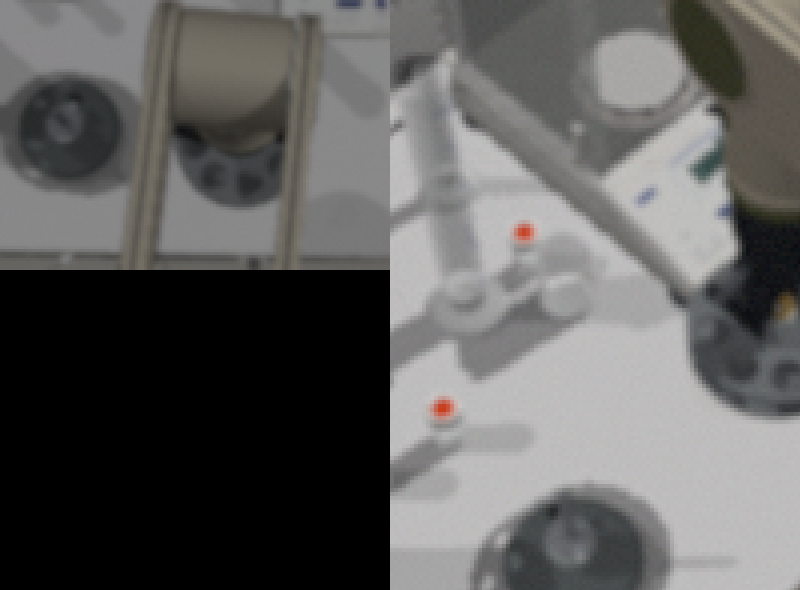

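The crop shows the tray hanging level in the fingers, the grey stand free at (570,560) in the crop, and vials (red tops) well clear. Next I'll fit the foot's circle in both first pictures, with the tray disc as a control.

```bash
cat >> h.py <<'E'
def circfit(n,im,x0,y0,z,r,w=12):
    """dark disc on light ground: centre maximising the outward brightness step along its rim"""
    g=cv2.GaussianBlur(cv2.cvtColor(im,cv2.COLOR_BGR2GRAY),(0,0),.6).astype(np.float32)
    a=np.linspace(0,2*np.pi,180,endpoint=False);best=[]
    ring=lambda x,y,q:np.c_[x+q*np.cos(a),y+q*np.sin(a),0*a+z]
    for x in np.arange(x0-w,x0+w+.1,1):
        for y in np.arange(y0-w,y0+w+.1,1):
            p=proj(n,np.r_[ring(x,y,r-3),ring(x,y,r+3)]).astype(np.float32)
            v=cv2.remap(g,p[:,:1],p[:,1:],1).ravel();d=v[180:]-v[:180]
            best.append((np.clip(d,-10,30).mean(),x,y))
    best.sort();b=np.array(best[-8:]);return b[:,1:].mean(0).round(1),b[-1,0].round(1)
E
python3 - <<'E'
from h import *
for n in('top','side'):
    im=cv2.imread(f'pics/{n[0]}0.png')
    print(n,'foot19',circfit(n,im,472,211,19,58),'disc28',circfit(n,im,440,15,28,70))
E
```

```text
top foot19 (array([468.5, 213.9]), np.float64(21.2)) disc28 (array([437.1,  14.1]), np.float64(23.8))
side foot19 (array([465.5, 218.5]), np.float64(24.9)) disc28 (array([433.9,  20.9]), np.float64(22.7))
```

jog_arm([
  [[1, 0.006, -0.04, 0, 0], [1, 0.007, -0.04, 0, 0], [1, 0.006, -0.04, 0, 0], [1, 0.007, -0.04, 0, 0], [1, 0.006, -0.036, 0, 0]],
])

```text
clock: 5.4
ee_pos: [471.8, 212.8, 178.6]
eef_rot: [0.0, 1.0, 0.0, -0.001]
contact_force: [1.1, -1.0, -1.4]
grip_width: 27.6
grip_force: 59.5
```

jog_arm([
  [[1, 0, 0, 0, 0], [1, 0, 0, 0, 0], [1, 0, 0, 0, 0], [1, 0, 0, 0, 0], [1, 0, 0, 0, 0]],
])

```text
clock: 5.9
ee_pos: [472.6, 210.3, 179.6]
eef_rot: [0.0, 1.0, -0.001, 0.0]
contact_force: [0.2, -0.8, -1.6]
grip_width: 27.5
grip_force: 59.7
```

jog_arm([
  [[1, 0, -0.003, 0.008, 0], [1, 0, 0, 0.008, 0], [1, 0, 0, 0.003, 0], [1, 0, 0, 0.002, 0], [1, 0, 0, 0, 0]],
])

```text
clock: 6.4
ee_pos: [472.2, 214.1, 158.0]
eef_rot: [0.0, 1.0, 0.0, -0.0]
contact_force: [-0.7, -0.2, -2.2]
grip_width: 27.4
grip_force: 59.7
```

jog_arm([
  [[1, 0, 0, 0.002, 0], [1, 0, 0, 0.002, 0], [1, 0, 0, 0.002, 0], [1, 0, 0, 0, 0], [1, 0, 0, 0, 0]],
])

```text
clock: 6.9
ee_pos: [472.5, 214.2, 152.6]
eef_rot: [0.0, 1.0, 0.0, -0.0]
contact_force: [-0.4, -0.4, -1.3]
grip_width: 27.2
grip_force: 59.7
```

jog_arm([
  [[1, 0, 0, 0.002, 0], [1, 0, 0, 0.002, 0], [1, 0, 0, 0.002, 0], [1, 0, 0, 0.002, 0], [1, 0, 0, 0, 0]],
])

```text
clock: 7.4
ee_pos: [472.2, 214.1, 144.1]
eef_rot: [0.0, 1.0, 0.0, -0.0]
contact_force: [-0.0, 0.8, -1.8]
grip_width: 27.4
grip_force: 59.7
```

```bash
python3 - <<'E'
from h import *
s=ctrl.state();print(s['ee_pos'],s['contact_force'],s['ft_torque'])
E
```

```text
[472.24535717 214.07417808 144.0763082 ] [-0.04758499  0.80544784 -1.82758051] [-0.03360048  0.00487984 -0.08069669]
```

jog_arm([
  [[1, 0, 0, 0.004, 0], [1, 0, 0, 0.004, 0], [1, 0, 0, 0.004, 0], [1, 0, 0, 0.004, 0], [1, 0, 0, 0.004, 0]],
])

```text
clock: 7.9
ee_pos: [472.5, 214.1, 124.1]
eef_rot: [0.0, 1.0, 0.0, -0.0]
contact_force: [0.4, 0.0, -1.2]
grip_width: 27.3
grip_force: 59.7
```

jog_arm([
  [[1, 0, 0, 0.006, 0], [1, 0, 0, 0.006, 0], [1, 0, 0, 0.006, 0], [1, 0, 0, 0.006, 0], [1, 0, 0, 0.004, 0]],
])

```text
clock: 8.4
ee_pos: [472.2, 214.0, 95.7]
eef_rot: [0.0, 1.0, 0.0, -0.0]
contact_force: [0.4, 0.8, -2.2]
grip_width: 27.4
grip_force: 59.7
```

jog_arm([
  [[1, 0, 0, 0.003, 0], [1, 0, 0, 0.003, 0], [1, 0, 0, 0.001, 0], [1, 0, 0, 0.001, 0], [1, 0, 0, 0, 0]],
])

```text
clock: 8.9
ee_pos: [472.6, 214.2, 88.6]
eef_rot: [-0.0, 1.0, 0.0, 0.0]
contact_force: [-0.2, 0.4, -2.1]
grip_width: 27.3
grip_force: 59.7
```

jog_arm([
  [[1, 0, 0, 0.001, 0], [1, 0, 0, 0, 0], [1, 0, 0, 0, 0], [1, 0, 0, 0, 0], [1, 0, 0, 0, 0]],
])

```text
clock: 9.4
ee_pos: [472.6, 214.2, 87.6]
eef_rot: [-0.0, 1.0, 0.0, 0.0]
contact_force: [-0.1, 1.3, -1.3]
grip_width: 27.6
grip_force: 59.7
```

jog_arm([
  [[1, 0, 0, 0.001, 0], [1, 0, 0, 0, 0], [0.4, 0, 0, 0, 0], [0.4, 0, 0, 0, 0], [0.4, 0, 0, 0, 0]],
])

```text
clock: 9.9
ee_pos: [472.6, 214.1, 86.6]
eef_rot: [0.0, 1.0, 0.0, 0.0]
contact_force: [0.8, 0.4, -0.1]
grip_width: 50.9
grip_force: 0.0
```

jog_arm([
  [[0.4, 0, 0, -0.01, 0], [0.4, 0, 0, -0.03, 0], [0.4, 0, 0, -0.04, 0], [0.4, 0, 0.03, -0.03, 0], [0.4, -0.005, 0.04, 0, 0]],
])

```text
clock: 10.4
ee_pos: [470.8, 145.2, 203.3]
eef_rot: [-0.001, 1.0, 0.001, 0.005]
contact_force: [1.4, -0.7, 0.5]
grip_width: 51.3
grip_force: 0.0
```

jog_arm([
  [[0.4, -0.005, 0.045, 0, 0], [0.4, -0.005, 0.045, 0, 0], [0.4, -0.005, 0.045, 0, 0], [0.4, -0.002, 0.045, 0, 0], [0.4, 0, 0.045, 0.02, 0]],
])

```text
clock: 10.9
ee_pos: [452.3, -83.2, 180.4]
eef_rot: [0.001, 1.0, 0.0, 0.003]
contact_force: [1.9, -0.3, -0.1]
grip_width: 51.1
grip_force: 0.0
```

jog_arm([
  [[0.4, 0, 0.045, 0.02, 0], [0.4, 0, 0.045, 0.02, 0], [0.4, 0, 0.036, 0.02, 0], [0.4, 0, 0, 0, 0], [0.4, 0, 0, 0, 0]],
])

```text
clock: 11.4
ee_pos: [450.2, -207.3, 116.6]
eef_rot: [-0.0, 1.0, -0.001, -0.0]
contact_force: [0.1, -0.3, -0.2]
grip_width: 51.2
grip_force: 0.0
```

```bash
python3 - <<'E'
from h import *
s=ctrl.state();print(s['ee_pos'])
a=snap('top','t4.png');b=snap('side','s4.png')
for n in('top','side'):
    for t in('cap_top','hub_top','shaft_tip','tray'): print(n,t,[(np.round(d['xyz'],0).tolist(),round(d['score'],2)) for d in ctrl.spot_point(n,t)[:3]])
x,y=s['ee_pos'][:2]
print(proj('side',[[x,y,s['ee_pos'][2]],[449,-221,31],[449,-221,0]]).round(1))
a=cv2.resize(b[160:250,330:430],None,fx=4,fy=4,interpolation=3);b=cv2.resize(b[210:300,240:340],None,fx=4,fy=4,interpolation=3)
cv2.imwrite('pics/c4.png',np.hstack([a,b]))
E
```

```text
[ 450.16507404 -207.2723509   116.58086803]
top cap_top [([450.0, -220.0, 33.0], 0.53)]
top hub_top [([475.0, 211.0, 108.0], 0.7)]
top shaft_tip [([454.0, 390.0, 131.0], 0.59), ([472.0, -431.0, -4.0], 0.3)]
top tray [([473.0, 215.0, 54.0], 0.63)]
side cap_top [([450.0, -219.0, 29.0], 0.58)]
side hub_top [([469.0, 214.0, 107.0], 0.71)]
side shaft_tip [([452.0, 392.0, 132.0], 0.58)]
side tray [([476.0, 213.0, 54.0], 0.65)]
[[380.5 181.7]
 [380.8 194. ]
 [380.  198.8]]
```

View pics/c4.png

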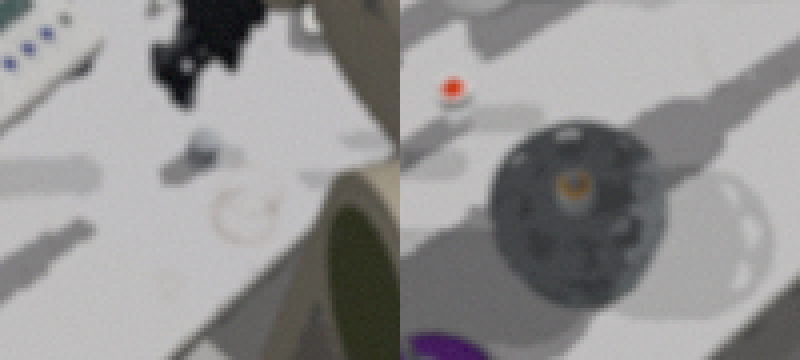

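The left crop shows the cap at (203,147) under the fingers, exactly where (449.5,-220.5) projects. The right crop shows the tray seated level on the stand, with the brass bush at (575,185).

jog_arm([
  [[0.4, -0.001, 0.013, 0, 0], [0.4, 0, 0, 0.01, 0], [0.4, 0, 0, 0.03, 0], [0.4, 0, 0, 0.03, 0], [0.4, 0, 0, 0.02, 0]],
])

```text
clock: 12.4
ee_pos: [448.1, -219.4, 23.6]
eef_rot: [-0.001, 1.0, -0.0, -0.001]
contact_force: [-0.3, 0.2, 0.3]
grip_width: 51.3
grip_force: 0.0
```

jog_arm([
  [[0.4, 0, 0, 0.01, 0], [0.4, 0, 0, 0.01, 0], [0.4, 0, 0, 0.004, 0], [0.4, 0, 0, 0, 0], [0.4, 0, 0, 0, 0]],
])

```text
clock: 12.9
ee_pos: [450.3, -220.3, 3.4]
eef_rot: [0.0, 1.0, 0.0, 0.001]
contact_force: [-0.1, -0.3, -0.3]
grip_width: 51.3
grip_force: 0.0
```

jog_arm([
  [[1, -0.001, 0, 0.001, 0], [1, 0, 0, 0, 0], [1, 0, 0, 0, 0], [1, 0, 0, 0, 0], [1, 0, 0, 0, 0]],
], squeeze=100)

```text
clock: 13.4
ee_pos: [449.3, -220.3, 2.8]
eef_rot: [0.0, 1.0, 0.0, 0.001]
contact_force: [-1.9, 1.4, 7.1]
grip_width: 23.7
grip_force: 97.9
```

jog_arm([
  [[1, 0, 0, -0.01, 0], [1, 0, 0, -0.03, 0], [1, 0, 0, -0.04, 0], [1, 0, 0, -0.04, 0], [1, 0, 0, -0.03, 0]],
])

```text
clock: 13.9
ee_pos: [449.3, -220.3, 155.3]
eef_rot: [0.001, 1.0, 0.0, 0.001]
contact_force: [0.0, 0.0, -1.1]
grip_width: 24.1
grip_force: 98.4
```

jog_arm([
  [[1, 0.002, -0.044, -0.004, 0], [1, 0.002, -0.044, -0.004, 0], [1, 0.002, -0.044, -0.004, 0], [1, 0.002, -0.044, 0, 0], [1, 0.002, -0.044, 0, 0]],
])

```text
clock: 14.4
ee_pos: [458.6, 1.8, 164.7]
eef_rot: [0.0, 1.0, -0.0, 0.001]
contact_force: [1.1, -0.2, -1.1]
grip_width: 24.0
grip_force: 98.4
```

jog_arm([
  [[1, 0.002, -0.044, 0, 0], [1, 0.002, -0.044, 0, 0], [1, 0.002, -0.044, 0, 0], [1, 0.002, -0.044, 0, 0], [1, 0.002, -0.038, 0, 0]],
])

```text
clock: 14.9
ee_pos: [468.3, 216.5, 164.5]
eef_rot: [-0.0, 1.0, 0.001, 0.001]
contact_force: [0.2, -1.0, 0.1]
grip_width: 23.7
grip_force: 98.5
```

jog_arm([
  [[1, 0, 0, 0, 0], [1, 0, 0, 0, 0], [1, 0, 0, 0, 0], [1, 0, 0, 0, 0], [1, 0, 0, 0, 0]],
])

```text
clock: 15.4
ee_pos: [468.7, 213.2, 163.7]
eef_rot: [0.0, 1.0, -0.001, 0.0]
contact_force: [-0.0, 0.2, 0.0]
grip_width: 23.6
grip_force: 98.5
```

Next: shift to x 471.5, y 214, and check how the cap sits in the side view.

jog_arm([
  [[1, 0.003, -0.001, 0.005, 0], [1, 0, 0, 0.005, 0], [1, 0, 0, 0.005, 0], [1, 0, 0, 0, 0], [1, 0, 0, 0, 0]],
])

```text
clock: 15.9
ee_pos: [471.3, 215.1, 148.1]
eef_rot: [0.0, 1.0, 0.0, -0.0]
contact_force: [1.1, 0.5, -0.2]
grip_width: 23.4
grip_force: 98.5
```

```bash
python3 - <<'E'
from h import *
s=ctrl.state();e=s['ee_pos'];print(e)
b=snap('side')
print((proj('side',[[472,214,130],[e[0],e[1],e[2]-2.8],[472,214,107]])-[245,200]).round(1)*8)
cv2.imwrite('pics/c5.png',cv2.resize(b[200:270,245:335],None,fx=8,fy=8,interpolation=3))
E
```

```text
[471.2575943  215.06671037 148.14894833]
[[300.8 421.6]
 [296.  405.6]
 [304.8 449.6]]
```

View pics/c5.png

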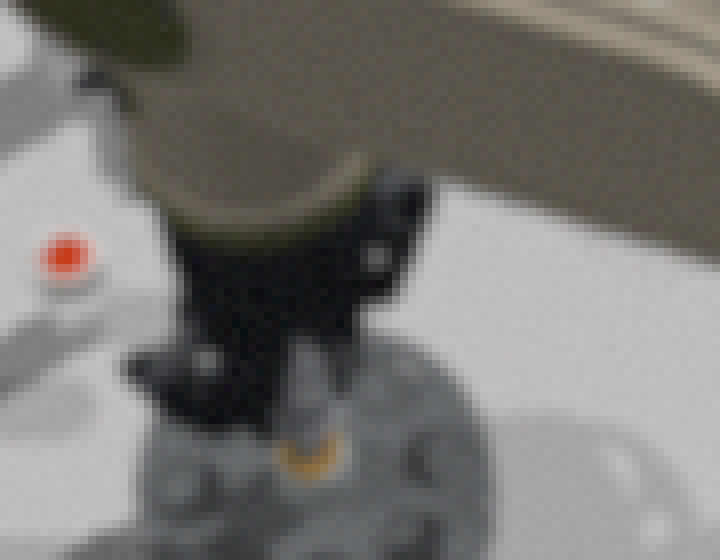

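Crop shows the cap (308,400) held upright right above the brass bush (310,455). Go down and feel.

jog_arm([
  [[1, 0.001, 0.001, 0.005, 0], [1, 0, 0, 0.005, 0], [1, 0, 0, 0.004, 0], [1, 0, 0, 0.002, 0], [1, 0, 0, 0, 0]],
])

```text
clock: 16.45
ee_pos: [472.2, 214.1, 132.0]
eef_rot: [0.0, 1.0, 0.0, -0.0]
contact_force: [0.5, -0.2, -0.9]
grip_width: 23.5
grip_force: 98.5
```

jog_arm([
  [[1, 0, 0, 0.002, 0], [1, 0, 0, 0.001, 0], [1, 0, 0, 0.001, 0], [1, 0, 0, 0, 0], [1, 0, 0, 0, 0]],
])

```text
clock: 16.95
ee_pos: [472.6, 214.2, 128.6]
eef_rot: [-0.0, 1.0, 0.0, 0.0]
contact_force: [0.1, 0.1, 0.6]
grip_width: 23.8
grip_force: 98.5
```

```bash
python3 - <<'E'
from h import *
s=ctrl.state();print(s['ee_pos'],s['contact_force'],s['ft_torque'])
E
```

```text
[472.55840935 214.18268464 128.61337514] [0.06413987 0.14907788 0.57045069] [-0.01311    0.0061386 -0.0004134]
```

jog_arm([
  [[1, 0, 0, 0.001, 0], [1, 0, 0, 0.001, 0], [1, 0, 0, 0.001, 0], [1, 0, 0, 0, 0], [1, 0, 0, 0, 0]],
])

```text
clock: 17.45
ee_pos: [472.4, 214.4, 125.5]
eef_rot: [-0.0, 1.0, 0.0, -0.0]
contact_force: [-1.2, 1.7, -0.2]
grip_width: 23.8
grip_force: 98.5
```

jog_arm([
  [[1, 0, 0, 0.001, 0], [1, 0, 0, 0.001, 0], [1, 0, 0, 0, 0], [1, 0, 0, 0, 0], [1, 0, 0, 0, 0]],
])

```text
clock: 17.95
ee_pos: [472.4, 214.3, 123.5]
eef_rot: [-0.0, 1.0, 0.0, -0.0]
contact_force: [-0.9, 2.1, 0.3]
grip_width: 23.7
grip_force: 98.7
```

jog_arm([
  [[1, -0.0005, -0.0008, 0, 0], [1, 0, 0, 0.001, 0], [1, 0, 0, 0, 0], [1, 0, 0, 0, 0], [1, 0, 0, 0, 0]],
])

```text
clock: 18.45
ee_pos: [472.2, 214.8, 122.6]
eef_rot: [0.0, 1.0, 0.0, 0.0]
contact_force: [-0.3, 0.0, 1.2]
grip_width: 24.0
grip_force: 98.7
```

jog_arm([
  [[1, 0, 0, 0.001, 0], [1, 0, 0, 0, 0], [1, 0, 0, 0.001, 0], [1, 0, 0, 0, 0], [1, 0, 0, 0, 0]],
])

```text
clock: 18.95
ee_pos: [472.4, 215.1, 121.0]
eef_rot: [-0.0, 1.0, 0.0, 0.0]
contact_force: [-0.3, -0.2, 5.3]
grip_width: 23.7
grip_force: 99.3
```

jog_arm([
  [[1, 0, 0, 0.001, 0], [1, 0, 0, 0, 0], [1, 0, 0, 0.001, 0], [1, 0, 0, 0, 0], [1, 0, 0, 0, 0]],
])

```text
clock: 19.45
ee_pos: [472.0, 215.1, 118.4]
eef_rot: [-0.0, 1.0, 0.0, -0.0]
contact_force: [-0.5, 1.6, 2.6]
grip_width: 23.8
grip_force: 99.0
```

jog_arm([
  [[1, 0, 0, 0.001, 0], [1, 0, 0, 0, 0], [1, 0, 0, 0, 0], [1, 0, 0, 0, 0], [1, 0, 0, 0, 0]],
])

```text
clock: 19.95
ee_pos: [472.0, 215.0, 117.5]
eef_rot: [-0.0, 1.0, 0.0, -0.0]
contact_force: [-0.2, 1.7, 2.7]
grip_width: 23.7
grip_force: 99.0
```

jog_arm([
  [[1, 0, -0.0005, 0.001, 0], [1, 0, 0, 0, 0], [1, 0, 0, 0.001, 0], [1, 0, 0, 0, 0], [1, 0, 0, 0, 0]],
])

```text
clock: 20.45
ee_pos: [472.0, 215.3, 115.5]
eef_rot: [0.0, 1.0, 0.0, -0.0]
contact_force: [-0.0, -0.5, 2.4]
grip_width: 23.5
grip_force: 99.0
```

jog_arm([
  [[1, 0, 0, 0.001, 0], [1, 0, 0, 0, 0], [1, 0, 0, 0, 0], [1, 0, 0, 0, 0], [1, 0, 0, 0, 0]],
])

```text
clock: 20.95
ee_pos: [472.0, 215.4, 114.5]
eef_rot: [0.0, 1.0, 0.0, -0.0]
contact_force: [-0.7, -0.2, 3.5]
grip_width: 23.8
grip_force: 99.0
```

jog_arm([
  [[1, 0, 0, 0.001, 0], [1, 0, 0, 0, 0], [1, 0, 0, 0, 0], [1, 0, 0, 0, 0], [1, 0, 0, 0, 0]],
])

```text
clock: 21.45
ee_pos: [472.0, 215.4, 113.5]
eef_rot: [0.0, 1.0, 0.0, -0.0]
contact_force: [-1.0, -0.4, 3.2]
grip_width: 23.7
grip_force: 99.0
```

jog_arm([
  [[1, 0, 0, 0.001, 0], [1, 0, 0, 0, 0], [1, 0, 0, 0, 0], [1, 0, 0, 0, 0], [1, 0, 0, 0, 0]],
])

```text
clock: 21.95
ee_pos: [472.0, 215.4, 112.5]
eef_rot: [0.0, 1.0, 0.0, -0.0]
contact_force: [-0.0, -1.6, 2.8]
grip_width: 23.7
grip_force: 99.1
```

jog_arm([
  [[1, 0, 0, 0.001, 0], [1, 0, 0, 0, 0], [1, 0, 0, 0, 0], [1, 0, 0, 0, 0], [1, 0, 0, 0, 0]],
])

```text
clock: 22.45
ee_pos: [472.1, 215.5, 111.6]
eef_rot: [0.0, 1.0, 0.0, 0.0]
contact_force: [-1.5, -0.6, 4.9]
grip_width: 23.8
grip_force: 99.3
```

jog_arm([
  [[1, 0, 0, 0.001, 0], [1, 0, 0, 0, 0], [1, 0, 0, 0, 0], [1, 0, 0, 0, 0], [1, 0, 0, 0, 0]],
])

```text
clock: 22.95
ee_pos: [472.1, 215.5, 110.8]
eef_rot: [0.0, 1.0, 0.0, 0.0]
contact_force: [-1.5, -1.1, 5.1]
grip_width: 24.1
grip_force: 99.5
```

jog_arm([
  [[1, 0, 0, 0.001, 0], [1, 0, 0, 0, 0], [1, 0, 0, 0, 0], [1, 0, 0, 0, 0], [1, 0, 0, 0, 0]],
])

```text
clock: 23.45
ee_pos: [472.1, 215.5, 109.9]
eef_rot: [-0.0, 1.0, 0.0, 0.0]
contact_force: [-2.3, -2.0, 7.1]
grip_width: 23.6
grip_force: 99.6
```

jog_arm([
  [[1, -0.0004, 0.0004, 0.001, 0], [1, 0, 0, 0, 0], [1, 0, 0, 0, 0], [1, 0, 0, 0, 0], [1, 0, 0, 0, 0]],
])

```text
clock: 23.95
ee_pos: [472.1, 215.4, 109.3]
eef_rot: [-0.0, 1.0, 0.0, 0.001]
contact_force: [-1.9, -1.0, 8.2]
grip_width: 24.0
grip_force: 99.8
```

jog_arm([
  [[1, 0, 0, 0.0005, 0], [1, 0, 0, 0, 0], [1, 0, 0, 0.0005, 0], [1, 0, 0, 0, 0], [1, 0, 0, 0, 0]],
])

```text
clock: 24.45
ee_pos: [472.2, 215.4, 108.6]
eef_rot: [-0.0, 1.0, 0.0, 0.001]
contact_force: [-2.9, -0.6, 11.2]
grip_width: 23.9
grip_force: 100.0
```

jog_arm([
  [[1, -0.0003, 0, 0.0005, 0], [1, 0, 0, 0, 0], [1, 0, 0, 0, 0], [1, 0, 0, 0, 0], [1, 0, 0, 0, 0]],
])

```text
clock: 24.95
ee_pos: [472.2, 215.5, 108.5]
eef_rot: [-0.0, 1.0, 0.0, 0.001]
contact_force: [-2.6, -0.9, 11.9]
grip_width: 23.7
grip_force: 100.2
```

jog_arm([
  [[1, 0, 0, 0.0005, 0], [1, 0, 0, 0, 0], [1, 0, 0, 0, 0], [1, 0, 0, 0, 0], [1, 0, 0, 0, 0]],
])

```text
clock: 25.45
ee_pos: [472.3, 215.5, 108.4]
eef_rot: [-0.0, 1.0, 0.0, 0.001]
contact_force: [-5.1, -3.0, 14.4]
grip_width: 23.4
grip_force: 100.7
```

jog_arm([
  [[1, 0, 0, 0.0005, 0], [1, 0, 0, 0, 0], [1, 0, 0, 0, 0], [1, 0, 0, 0, 0], [1, 0, 0, 0, 0]],
])

```text
clock: 25.95
ee_pos: [472.4, 215.5, 108.3]
eef_rot: [-0.0, 1.0, 0.0, 0.001]
contact_force: [-5.6, -2.4, 19.0]
grip_width: 23.7
grip_force: 101.2
```

```bash
python3 - <<'E'
from h import *
s=ctrl.state();e=s['ee_pos'];print(e,s['eef_rot'],s['contact_force'],s['ft_torque'])
b=snap('side')
cv2.imwrite('pics/c6.png',cv2.resize(b[200:270,245:335],None,fx=8,fy=8,interpolation=3))
E
```

```text
[472.35419592 215.50814992 108.3261461 ] [-4.33954821e-04  9.99999189e-01  1.51913750e-04  1.18760840e-03] [-5.63283176 -2.43582415 19.03739972] [-0.49004329  1.08951809 -0.04935692]
```

View pics/c6.png

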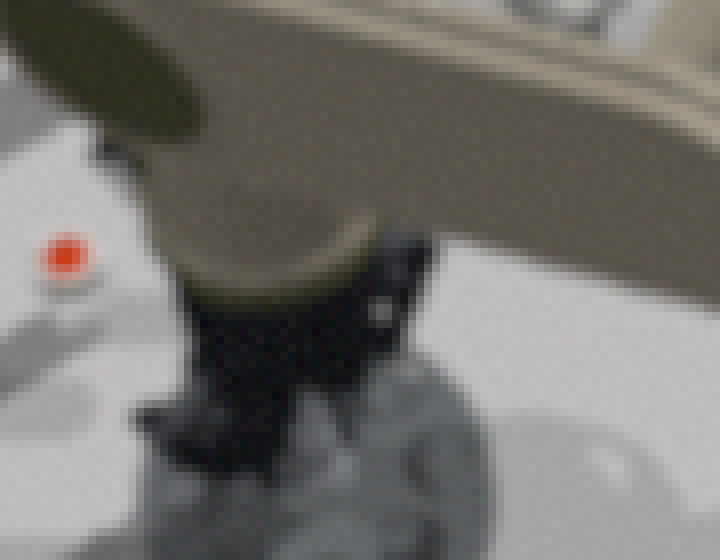

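The crop shows the cap rim down on the hub, bush no longer visible (~(330,470)). The force has gone from 12 N to 19 N within 0.2 mm of travel, after about 4 mm of spring travel. So the spring is flat; unload, release and retreat.

jog_arm([
  [[1, 0, 0, -0.001, 0], [1, 0, 0, -0.001, 0], [0.4, 0, 0, 0, 0], [0.4, 0, 0, 0, 0], [0.4, 0, 0, 0, 0]],
])

```text
clock: 26.5
ee_pos: [470.8, 215.0, 107.4]
eef_rot: [0.0, 1.0, 0.0, -0.001]
contact_force: [0.2, -0.0, 0.2]
grip_width: 51.3
grip_force: 0.0
```

jog_arm([
  [[0.4, 0, 0, -0.01, 0], [0.4, 0, 0, -0.03, 0], [0.4, 0, 0, -0.04, 0], [0.4, 0, 0.03, -0.03, 0], [0.4, 0, 0.05, 0, 0]],
])

```text
clock: 27.0
ee_pos: [474.0, 136.6, 224.5]
eef_rot: [-0.001, 1.0, 0.002, 0.005]
contact_force: [1.1, -1.2, 0.3]
grip_width: 51.1
grip_force: 0.0
```

jog_arm([
  [[0.4, 0, 0.05, 0, 0], [0.4, 0, 0.05, 0, 0], [0.4, 0, 0.05, 0, 0], [0.4, 0, 0, 0, 0], [0.4, 0, 0, 0, 0]],
])

```text
clock: 27.5
ee_pos: [471.4, -16.1, 218.7]
eef_rot: [-0.0, 1.0, -0.002, 0.0]
contact_force: [-0.4, 0.5, -0.5]
grip_width: 51.1
grip_force: 0.0
```

```bash
python3 - <<'E'
from h import *
b=snap('side','s7.png');a=snap('top','t7.png')
for n in('top','side'):
    for t in('cap_top','hub_top'): print(n,t,[(np.round(d['xyz'],0).tolist(),round(d['score'],2)) for d in ctrl.spot_point(n,t)[:2]])
print(proj('side',[[472,214.5,z] for z in (28+57,28+53,105.5,136.5)]).round(1))
print([circfit('side',b,470,217,z,70,8) for z in (77,81,85)])
b=cv2.resize(b[200:300,235:335],None,fx=4,fy=4,interpolation=3);a=cv2.resize(a[170:270,200:300],None,fx=4,fy=4,interpolation=3)
cv2.imwrite('pics/c7.png',np.hstack([b,a]))
E
```

```text
top cap_top [([473.0, 217.0, 133.0], 0.61), ([474.0, 216.0, 54.0], 0.48)]
top hub_top []
side cap_top []
side hub_top [([474.0, 219.0, 100.0], 0.69)]
[[283.6 259.4]
 [283.7 260. ]
 [283.1 256.5]
 [282.3 251.8]]
[(array([470.2, 213.8]), np.float64(19.5)), (array([468.2, 214.8]), np.float64(19.8)), (array([466.2, 216.4]), np.float64(20.1))]
```

View pics/c7.png

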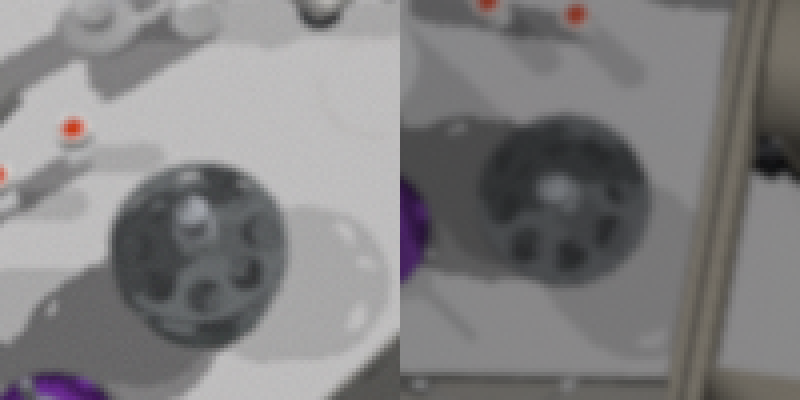

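The crops show the cap (195,215 side; 555,190 top) upright on the tray hub, tray level, vials untouched, and the gripper clear.

```bash
python3 -c "
from cell import ctrl
print(ctrl.hand_in())"
```

```text
the job is handed in; nothing more can be done
None
```

The job is handed in at about 27.5 s: the tray sits on the stand and the cap is pressed on. The force climbed from 12 N to 19 N within 0.2 mm, so I took the spring as flat; 19 N was the peak, 0.5 mm of commanded travel beyond the 14.4 N where it already read as flat. After I let go, the cap was still upright on the hub, but whether the spring stayed squeezed was only roughly checked in the cameras. The vials looked untouched; I never went near the timer or marker, and did not check them afterwards.

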